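Feel for the hidden rib under a slatted cover and stand the iron on it

TASK

The low stand on the right has a springy cover of thin slats, and one rib is hidden under them, running the same way as the slats. Leave the domed iron rest where it is while you press the cover lightly with closed fingertips, place by place, until you know where it turns firm; then pick up the iron rest and set it down gently, upright and level, wholly on the slats and centred over the rib, and let go. The slats crack if pushed with more than 20 N, or if the iron's weight sinks into them away from the rib.

Things in the scene. Friction and masses are not known exactly. Their poses are not given: they have to be found in the camera images.
- stand: Fixed low wooden stand, 274 mm (its own x) by 190 mm (its own y), 38 mm high at its dark rim, which is 12 mm wide. Origin at the centre of its underside, z up. One rib, 22 mm wide (x) and nearly as long as the slats, is hidden under its slatted cover, parallel to y, its centre line anywhere from x = -80 to x = +80 mm of the stand's own frame. The slats over it give 1 mm per 5 N.
- cover_center (a point): Centre of the stand's cover, at the height of the slats' crests, 42 mm above the stand's origin; axes as the stand's. The cover is 25 pale rounded slats, each 10 mm wide (x) and 166 mm long (y), side by side along x. Each gives by itself, straight down, after 0.15 N by 1 mm per 0.12 N, for up to 12 mm, and springs back.
- iron_center (a point): Centre of the loose iron rest, 33.5 mm above its underside. A dark dome, 44 mm thick (its own x) by 60 mm wide (y), rises from 12 to 67 mm above the underside, narrower at the top, on a flat wooden shoe 78 mm (x) by 90 mm (y), 12 mm thick. About 0.62 kg; grasp it across the 44 mm. Axes are its own, z up. The lathe's big wooden disc stands behind it, from x = 0.7 m on; a lamp hangs to its left.

How it is judged:
On the way, in this order (a step that is already met when the one before it is completed fails the run):
1. the cover has been pressed with the fingers while the iron rest still stood in its place (contact force between the fingers and stand above 1.5 N and distance of iron_center from where it was at the start of the episode below 0.01 m), for 0.02 s.
2. the iron rest has been lifted (height (world z) of iron_center above 0.09 m), for 0.1 s.
At the end, for the whole second after the job is handed in: The iron rest stands still and released on the slats, level within 3 degrees, not sunk into them by more than 2.2 mm, its centre within 40 mm of the cover's centre along the slats and 100 mm across them (z of iron_center in the frame of stand between 0.0733 and 0.0785 m and angle between iron_center's own z axis and vertical below 0.05 rad and x of iron_center in the frame of stand between -0.1 and 0.1 m and y of iron_center in the frame of stand between -0.04 and 0.04 m and linear speed of iron_rest below 0.02 m/s); the robot touches nothing.
It fails at once if the robot pushes on the cover or its stand with more than 20 N (contact force between any of the fingers, the arm and stand above 20 N).
It fails at once if the iron rest is dropped or pushed onto the cover (more than 20 N) (contact force between iron_rest and stand above 20 N).
It fails at once if the iron rest's weight sinks more than 3 mm into the slats (z of iron_center in the frame of stand below 0.0725 m and x of iron_center in the frame of stand between -0.12 and 0.12 m and y of iron_center in the frame of stand between -0.06 and 0.06 m).
It also fails if it takes over 72 s, if anything falls off the work surface, if the arm or the gripper's body presses on something with over 40 N, if the wrist force passes 120 N, or if a joint passes its speed limit or range.

ROBOT

A 6-joint arm with a two-finger parallel gripper is mounted at the origin on a cart in front of the work surface, level with it; the furniture and walls round the work are solid. World frame = base frame: x ahead of the robot, y to its left, z up, the work surface at z = 0. Lengths are in m, angles in rad, forces in N, time in s.
With the tool pointing down it reaches from about 0.3 to 0.875 m from the base axis. Payload 6.4 kg.
Tool frame: the origin (TCP) lies midway between the tips of the shut fingers; the grasp point (between the pads) lies ctrl.grip_depth behind it (ctrl.grip_depth is the distance from the TCP to the grasp point, in m); x points along the fingers, y is the direction in which the jaws open and shut, and the axes are right-handed (so a half turn about x gives the same grasp; the last joint's range is limited). The gripper opens to 85 mm and grips with 20 to 120 N. Pads are 22 mm wide; open, the fingers measure 114 mm over their backs; the gripper's body (76 mm by 85 mm) begins 54 mm behind the grasp point. The pads swing forward as they close: fully open they stand 13 mm farther back than shut.
Start: joints at [0.979, 0.181, 1.607, -0, 1.354, -0.206], TCP at [0.216, 0.533, 0.231] pointing down, gripper open.
Joint ranges: [-2.99, 2.99], [-0.89, 2.07], [0.3, 2.58], [-1.14, 4.28], [0, 2.63], [-3.12, 3.12]. Speed limits (rad/s): [2.57, 2.57, 3.01, 3.14, 3.14, 3.14].

INTERFACE

Orientations are given as a unit quaternion [w, x, y, z].
In Python, from bench import ctrl gives the robot as it stands.
- The arm moves only by the tool carry_out, never from a script. Its argument "motion" is one flat list of numbers, 7 for each row, row after row: the turn, a rotation vector about the tool's x, y, z in degrees, then the shift along the tool's x, y, z in m, then the gripper's target within -1 to 1 (shut at 1, half-way at 0, fully open at -1). A call has 1 to 10 rows; each row shifts and turns the pose as measured when the row begins, along the tool's axes as they then stand; what a row does not reach is not made up. A row lasts 1/10 s, in which the tool goes at most 50 mm and 8.59 degrees, less where a joint would pass 70% of its speed; a pose out of reach is approached as far as the arm can. A call with a gripper value outside its range is refused whole. The fingers move at their own pace and stop on an object; the grip force is fixed at half the most. Time passes only in rows, so rows that do not move let the fingers close. It gives the time, the measured TCP pose, the force and the opening at its end, in the units of the state.
- ctrl.get_obs(): the state, without advancing time (a new reading comes with each control period).
- ctrl.camera(name): name is "scene" or "top" or "wrist"; returns the picture (420x560x3 uint8, blue, green, red); there is no depth.
- ctrl.camera_params(name): a dict with "mtx" (3x3 intrinsics, pixels), "pose" (4x4, takes a point from camera to world coordinates); the wrist camera has in their place "hand_eye" (4x4, takes a point from camera to tool coordinates, whose origin is the TCP and whose axes are the tool frame's). Camera axes: x right, y down, z forward; pixel columns grow to the right and rows downward; lengths in m; the calibration is good to about 2 mm. A picture is of the moment at which its call begins: read the wrist's pose just before it. camera_params takes no time and is no camera call.
- ctrl.hand_in(): hands the job in, once; it reports no verdict.
Trained networks look in the newest picture that a camera, given by its name, has taken for a name from the list of things; names that differ only in an ending like _2 or _b are one class to them, and where a whole thing is asked for, a point or a joint stands for the part that bears it (a point fixed in the world has none). Each returns a list of dicts, best first, with "conf" (0 to 1); they miss things now and then, are a little off and sometimes report something else, mostly with a low value. They report only what shows in the picture. A call takes as long as a camera call.
- ctrl.boxes_of(camera, thing): "point" ([x, y, z] in m, in the coordinates of the camera as it stood for that picture, good to about 4 mm: the middle of the surface that is visible of it).
- ctrl.trace(camera, thing): "pixels" (420x560 bool, what is visible of it).
- ctrl.landmark_of(camera, thing): "point" ([x, y, z] in m, in the coordinates of the camera as it stood for that picture, good to about 4 mm: a listed point, or the origin of a listed thing).
The state is a dict: "time_s": time; "q": joint angles; "dq": joint speeds; "joint_efforts": joint torques, N m; "eef_pos": TCP position; "eef_rot": TCP orientation; "wrist_force": force on the tool from outside, world axes, zero at the start; "torque": the same for the moment, N m; "opening": opening from 0.0 (shut) to 1.0 (fully open).
Only numpy, scipy, OpenCV 4.12 (cv2) and the standard library are available. Lean on these libraries where they do the work, as an engineer would, in place of code of your own. Each camera call takes 0.05 s, during which the arm holds its last target. There are 200 camera calls.

## Working session

There is one attempt and no reset: what is moved stays moved. The work goes in short steps, Python scripts to look and compute and a tool call to move; the robot and the scene stay as the last step left them, time stands still between calls to the robot, and variables do not carry over. Pictures are saved under pics/ and viewed, about 8 in all and at most 12, crops included, and the job is handed in when it is done.

Besides the shell and the picture viewer there is one more tool, called by a JSON object that holds its "fn" and its "kwargs", one argument or row to a line. carry_out: Moves the arm, as the interface text tells. Its arguments: {"type":"object","properties":{"motion":{"type":"array"}},"required":["motion"]}

```bash
mkdir -p pics; ls; cat > h.py <<'E'
import numpy as np, cv2
from bench import ctrl
from scipy.spatial.transform import Rotation as R
def tool():
    o=ctrl.get_obs(); T=np.eye(4); q=o['eef_rot']; T[:3,:3]=R.from_quat([q[1],q[2],q[3],q[0]]).as_matrix(); T[:3,3]=o['eef_pos']; return T
def campose(n):
    p=ctrl.camera_params(n)
    return p['pose'] if 'pose' in p else tool()@p['hand_eye']
E
python3 - <<'E'
from h import *
o=ctrl.get_obs();print(o, ctrl.grip_depth); print(tool().round(3))
ims=[]
for c in ['scene','top']:
    im=ctrl.camera(c).copy(); P=np.array(campose(c)); K=np.array(ctrl.camera_params(c)['mtx'])
    for f,t in [('landmark_of','stand'),('landmark_of','cover_center'),('landmark_of','iron_center'),('boxes_of','iron_center'),('boxes_of','stand')]:
        for d in getattr(ctrl,f)(c,t)[:2]:
            p=np.array(d['point']); print(c,f,t,round(d['conf'],2),(P@np.r_[p,1])[:3].round(4))
    for t in ['stand','iron_center']:
        for d in ctrl.trace(c,t)[:1]:
            m=d['pixels'].astype(np.uint8); print(t,d['conf'],m.sum(),cv2.minAreaRect(cv2.findNonZero(m)))
            np.save(f'pics/{c}_{t}.npy',m)
    cv2.imwrite(f'pics/{c}.png',im); print(c,P.round(3).tolist(),K.tolist())
E
```

```text
pics
{'time_s': 0.0, 'q': array([ 9.78705559e-01,  1.81563073e-01,  1.60800493e+00,  1.42653024e-05,
        1.35378631e+00, -2.06304702e-01]), 'dq': array([-2.00630200e-05, -6.41805232e-04,  1.20701181e-03,  1.43038202e-03,
       -4.93783736e-04, -1.08746665e-03]), 'joint_efforts': array([ 9.08411894e-04, -4.44855416e+01, -3.51349354e+01,  4.66305863e-06,
        8.79600935e-03,  3.82620948e-07]), 'eef_pos': array([0.21603515, 0.53228219, 0.23037325]), 'eef_rot': array([ 0.6937455 ,  0.13498078,  0.69423875, -0.13612468]), 'wrist_force': array([ 0.31331163, -0.26516107,  0.48504117]), 'torque': array([-0.00211432,  0.04314515, -0.00134184]), 'opening': 1.0036821216695238} 0.0187
[[-0.001  0.376  0.927  0.216]
 [-0.001  0.927 -0.376  0.532]
 [-1.    -0.002 -0.     0.23 ]
 [ 0.     0.     0.     1.   ]]
scene landmark_of stand 0.95 [ 0.5441 -0.2558 -0.0031]
scene landmark_of iron_center 0.9 [0.5461 0.1553 0.0336]
scene boxes_of iron_center 0.75 [0.5361 0.1426 0.0302]
scene boxes_of stand 0.86 [ 0.513  -0.2924  0.0351]
stand 0.88 11502 ((362.3585205078125, 270.7547302246094), (84.3393
[... 331 characters left out ...]
8148215592298], [0.0, 518.1615159460732, 211.8782090075856], [0.0, 0.0, 1.0]]
top landmark_of stand 0.65 [ 0.5407 -0.2611 -0.0043]
top landmark_of cover_center 0.56 [ 0.5461 -0.2553  0.0446]
top landmark_of iron_center 0.57 [0.5524 0.1631 0.0298]
top boxes_of iron_center 0.72 [0.546  0.1541 0.0299]
top boxes_of stand 0.79 [ 0.5351 -0.2529  0.0364]
stand 0.72 10843 ((370.02996826171875, 205.78997802734375), (90.79251861572266, 125.15791320800781), 8.130102157592773)
top [[0.019, -0.989, 0.148, 0.388], [-1.0, -0.023, -0.02, -0.037], [0.023, -0.147, -0.989, 0.929], [0.0, 0.0, 0.0, 1.0]] [[413.7350634740109, 0.0, 277.56646420515693], [0.0, 413.7350634740109, 212.81101112609477], [0.0, 0.0, 1.0]]
```

```bash
python3 - <<'E'
import cv2,numpy as np
a=cv2.imread('pics/scene.png');b=cv2.imread('pics/top.png')
b2=cv2.resize(b[100:310,130:480],None,fx=1.6,fy=1.6)
a2=cv2.resize(a,None,fx=.42,fy=.42)
cv2.imwrite('pics/v1.png',b2); cv2.imwrite('pics/v2.png',a)
E
```

```text
(no output)
```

View pics/v1.png

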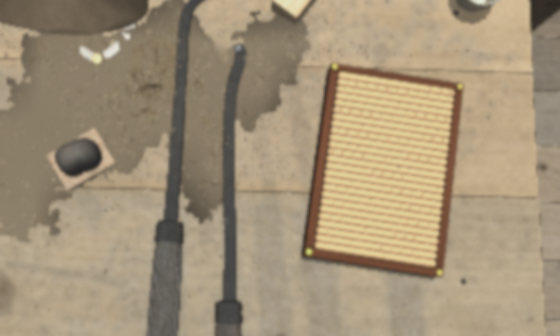

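View pics/v2.png

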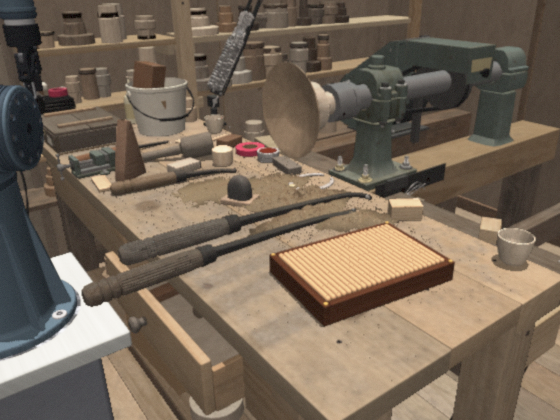

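The top crop shows the stand with brass corner dots near (334,67), (460,87), (440,271) and (309,252). The iron's shoe is at about (80,158), rotated. The scene picture shows fire tongs lying between the two.

```bash
python3 - <<'E'
from h import *
P=np.array(campose('top'));K=np.array(ctrl.camera_params('top')['mtx'])
def w(u,v,z):
    d=P[:3,:3]@np.linalg.inv(K)@[u,v,1]; return P[:3,3]+d*(z-P[2,3])/d[2]
im=cv2.imread('pics/top.png').astype(int)
# brass dots: refine
b,g,r=im[...,0],im[...,1],im[...,2]
pts=[]
for c in [(334,67),(460,87),(440,271),(309,252)]:
    u,v=c[0]/1.6+130,c[1]/1.6+100
    u0,v0=int(round(u)),int(round(v)); s=np.s_[v0-4:v0+5,u0-4:u0+5]
    wt=((r+g-2*b)[s]).clip(0); wt=np.where((g[s]>100)&(wt>130),wt,0); yy,xx=np.mgrid[v0-4:v0+5,u0-4:u0+5]
    if wt.sum()>0:u,v=(wt*xx).sum()/wt.sum(),(wt*yy).sum()/wt.sum()
    p=w(u,v,.038); pts.append(p); print((u,v),p.round(4))
p=np.array(pts); print('centre',p.mean(0).round(4))
for i in range(4):
    d=p[(i+1)%4]-p[i]; print(np.linalg.norm(d[:2]).round(4),np.degrees(np.arctan2(d[1],d[0])).round(2))
q=np.array([w(c[0]/1.6+130,c[1]/1.6+100,.012) for c in [(48,160),(96,128),(115,162),(67,189)]])
print(q.round(3),q.mean(0))
for i in range(4):
    d=q[(i+1)%4]-q[i]; print(np.linalg.norm(d[:2]).round(4),np.degrees(np.arctan2(d[1],d[0])).round(2))
E
```

```text
(np.float64(338.9664654594232), np.float64(141.00469483568074)) [ 0.6871 -0.19    0.038 ]
(np.float64(417.1018711018711), np.float64(153.64864864864865)) [ 0.6624 -0.3659  0.038 ]
(np.float64(404.21838371375696), np.float64(269.98210980876)) [ 0.403 -0.33   0.038]
(np.float64(322.7497393117831), np.float64(256.70542231491135)) [ 0.4278 -0.1543  0.038 ]
centre [ 0.5451 -0.2601  0.038 ]
0.1777 -97.99
0.2619 172.13
0.1775 81.96
0.2618 -7.83
[[0.548 0.208 0.012]
 [0.595 0.143 0.012]
 [0.547 0.114 0.012]
 [0.508 0.179 0.012]] [0.54945641 0.16119282 0.012     ]
0.08 -53.68
0.0561 -148.93
0.0759 121.51
0.0495 35.5
```

{"fn": "carry_out", "kwargs": {
  "motion": [0, 0, 0, -0.002, -0.031, 0.0345, 1, 0, 0, 0, -0.002, -0.031, 0.0345, 1, 0, 0, 0, -0.002, -0.031, 0.0345, 1, 0, 0, 0, -0.002, -0.031, 0.0345, 1, 0, 0, 0, -0.002, -0.031, 0.0345, 1, 0, 0, 0, -0.002, -0.031, 0.0345, 1, 0, 0, 0, -0.002, -0.031, 0.0345, 1, 0, 0, 0, -0.002, -0.031, 0.0345, 1, 0, 0, 0, -0.002, -0.031, 0.0345, 1, 0, 0, 0, 0, 0, 0, 1]
}}

```text
time_s: 1.8
eef_pos: [0.406, 0.1451, 0.251]
eef_rot: [0.697, 0.135, 0.692, -0.133]
wrist_force: [-0.6, 0.4, 0.0]
opening: 0.001
```

```bash
python3 - <<'E'
from h import *
print(tool().round(4)); print(np.array(ctrl.camera_params('wrist')['hand_eye']).round(3))
P=np.array(campose('wrist'));np.save('pics/wP.npy',P);im=ctrl.camera('wrist').copy(); cv2.imwrite('pics/w1.png',im)
for f in ['landmark_of','boxes_of']:
  for d in getattr(ctrl,f)('wrist','iron_center')[:2]: print(f,d['conf'],(P@np.r_[d['point'],1])[:3].round(4))
print(ctrl.camera_params('wrist')['mtx'])
E
```

```text
[[ 0.0072  0.3716  0.9284  0.406 ]
 [ 0.001   0.9284 -0.3716  0.1451]
 [-1.      0.0036  0.0063  0.251 ]
 [ 0.      0.      0.      1.    ]]
[[-0.    -0.282  0.959 -0.142]
 [ 1.     0.     0.    -0.   ]
 [-0.     0.959  0.282 -0.071]
 [ 0.     0.     0.     1.   ]]
landmark_of 0.78 [0.5492 0.1634 0.0347]
boxes_of 0.72 [0.5343 0.1725 0.0417]
[[314.44495427   0.         279.49700869]
 [  0.         314.44495427 210.7258921 ]
 [  0.           0.           1.        ]]
```

View pics/w1.png

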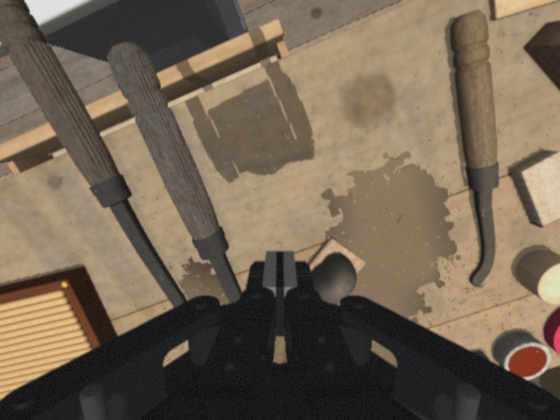

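The wrist view shows the iron behind the fingertips at about (335,265), so I'll look again on approach. I'll go to the cover and probe first.

```bash
cat >> h.py <<'E'
C=np.array([.5451,-.2601]);A=np.radians(-7.9)
ex=np.array([np.cos(A),np.sin(A)]);ey=np.array([-ex[1],ex[0]])
def go(xyz,yaw):  # yaw: world angle of tool y, deg
    T=tool(); y=np.array([np.cos(np.radians(yaw)),np.sin(np.radians(yaw)),0]); x=np.array([0,0,-1.])
    G=np.c_[x,y,np.cross(x,y)]
    rv=np.degrees(R.from_matrix(T[:3,:3].T@G).as_rotvec()); d=T[:3,:3].T@(np.array(xyz)-T[:3,3])
    print('turn',rv.round(2),'shift',d.round(4),'|',np.linalg.norm(d).round(3))
def stand(p): p=np.array(p)[:2]-C; return (p@ex).round(4),(p@ey).round(4)
E
python3 - <<'E'
from h import *
go([*C,0.10],82.1)
E
```

```text
turn [-13.59   0.21  -0.24] shift [ 0.1496 -0.3301  0.2815] | 0.459
```

{"fn": "carry_out", "kwargs": {
  "motion": [0, 0, 0, 0.005, -0.033, 0.028, 1, 0, 0, 0, 0.005, -0.033, 0.028, 1, 0, 0, 0, 0.005, -0.033, 0.028, 1, 0, 0, 0, 0.01, -0.033, 0.028, 1, 0, 0, 0, 0.01, -0.033, 0.028, 1, 0, 0, 0, 0.01, -0.033, 0.028, 1, 0, 0, 0, 0.01, -0.033, 0.028, 1, 0, 0, 0, 0.01, -0.033, 0.028, 1, 0, 0, 0, 0.01, -0.033, 0.028, 1, 0, 0, 0, 0.01, -0.033, 0.028, 1]
}}

```text
time_s: 2.95
eef_pos: [0.5578, -0.2436, 0.1612]
eef_rot: [0.7, 0.121, 0.695, -0.113]
wrist_force: [0.1, 0.1, 0.8]
opening: -0.002
```

{"fn": "carry_out", "kwargs": {
  "motion": [-7, 0, 0, 0, 0, 0, 1, -6.5, 0, 0, 0, 0, 0, 1, 0, 0, 0, 0, 0, 0, 1]
}}

```text
time_s: 3.25
eef_pos: [0.5605, -0.2418, 0.1562]
eef_rot: [0.708, 0.035, 0.705, -0.025]
wrist_force: [0.1, 0.6, -0.1]
opening: 0.003
```

```bash
python3 - <<'E'
from h import *
go([*C,0.05],82.1)
o=ctrl.get_obs();print(o['wrist_force'],o['torque'],o['q'])
P=np.array(campose('wrist'));im=ctrl.camera('wrist').copy(); cv2.imwrite('pics/w2.png',im)
K=np.array(ctrl.camera_params('wrist')['mtx'])
# where the brass corners are predicted
for s in [(-1,-1),(-1,1)]:
    p=np.r_[C+s[0]*.131*ex+s[1]*.089*ey,.038,1]; c=np.linalg.inv(P)@p; print((K@c[:3]/c[2])[:2].round(1))
E
```

```text
turn [ 3.03  0.13 -0.79] shift [ 0.1059 -0.021  -0.014 ] | 0.109
[ 0.08114105  0.62176963 -0.05201671] [-0.00546912 -0.00545608  0.01169787] [-0.60849744  0.33273815  1.57865986  0.01401282  1.23478174 -2.09894387]
[136.4   4.9]
[381.1  20.8]
```

View pics/w2.png

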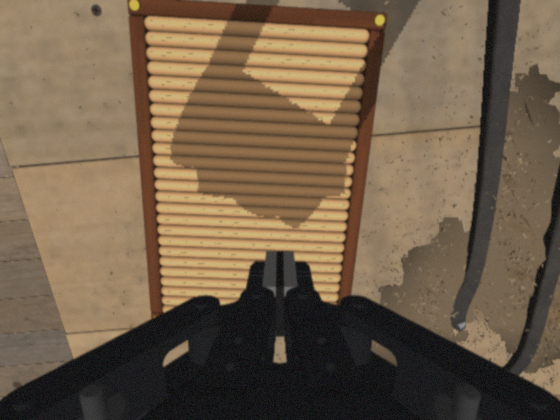

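The predicted brass corners (136,5) and (381,21) match the picture at about (135,5) and (380,20), so the stand pose is good. Descending to just above the slats.

{"fn": "carry_out", "kwargs": {
  "motion": [3, 0, -0.8, 0.035, -0.01, -0.007, 1, 0, 0, 0, 0.035, -0.01, -0.007, 1, 0, 0, 0, 0.025, 0, 0, 1, 0, 0, 0, 0, 0, 0, 1, 0, 0, 0, 0, 0, 0, 1]
}}

```text
time_s: 3.8
eef_pos: [0.5489, -0.2524, 0.0619]
eef_rot: [0.708, 0.05, 0.703, -0.052]
wrist_force: [0.8, -0.4, 0.6]
opening: 0.001
```

```bash
python3 - <<'E'
from h import *
go([*C,0.043],82.1);print(stand(tool()[:2,3]))
o=ctrl.get_obs();print(o['wrist_force'],o['torque'])
E
```

```text
turn [-0.42  0.43  0.1 ] shift [ 0.0189 -0.0081 -0.0028] | 0.021
(np.float64(0.0027), np.float64(0.0082))
[ 0.75046372 -0.37258846  0.62492447] [0.03814654 0.00791911 0.01758821]
```

{"fn": "carry_out", "kwargs": {
  "motion": [0, 0, 0, 0.012, -0.004, -0.002, 1, 0, 0, 0, 0.006, 0, 0, 1, 0, 0, 0, 0.002, 0, 0, 1, 0, 0, 0, 0, 0, 0, 1, 0, 0, 0, 0, 0, 0, 1]
}}

```text
time_s: 4.3
eef_pos: [0.5497, -0.2568, 0.0454]
eef_rot: [0.71, 0.049, 0.7, -0.053]
wrist_force: [-0.6, 0.3, -0.3]
opening: 0.0
```

{"fn": "carry_out", "kwargs": {
  "motion": [0, 0, 0, 0.003, 0, 0, 1, 0, 0, 0, 0.002, 0, 0, 1, 0, 0, 0, 0, 0, 0, 1, 0, 0, 0, 0, 0, 0, 1]
}}

```text
time_s: 4.7
eef_pos: [0.5503, -0.2573, 0.0415]
eef_rot: [0.711, 0.049, 0.7, -0.054]
wrist_force: [-1.4, 0.7, 2.6]
opening: -0.0
```

{"fn": "carry_out", "kwargs": {
  "motion": [0, 0, 0, 0, 0, 0, 1]
}}

```text
time_s: 4.8
eef_pos: [0.5504, -0.2573, 0.0417]
eef_rot: [0.711, 0.049, 0.7, -0.054]
wrist_force: [-1.5, 0.7, 1.9]
opening: 0.001
```

{"fn": "carry_out", "kwargs": {
  "motion": [0, 0, 0, 0.001, 0, 0, 1, 0, 0, 0, 0, 0, 0, 1]
}}

```text
time_s: 5.0
eef_pos: [0.5504, -0.2573, 0.0411]
eef_rot: [0.711, 0.049, 0.7, -0.054]
wrist_force: [-2.1, 2.1, 4.6]
opening: -0.001
```

```bash
python3 - <<'E'
from h import *
print(tool().round(4),stand(tool()[:2,3]))
o=ctrl.get_obs();print(o['wrist_force'],o['torque'])
E
```

```text
[[ 0.0146  0.1448  0.9894  0.5504]
 [-0.0081  0.9894 -0.1447 -0.2573]
 [-0.9999 -0.0059  0.0157  0.0411]
 [ 0.      0.      0.      1.    ]] (np.float64(0.0049), np.float64(0.0035))
[-2.05078702  2.05172071  4.64658361] [0.20293726 0.31907726 0.05521119]
```

Already firm here at x≈+5 (about 5 N/mm). Next I'll find the edges, correcting the tilt as I go.

{"fn": "carry_out", "kwargs": {
  "motion": [0, 0, 0, -0.008, 0, 0, 1, 0, 0, 0, -0.002, 0, 0, 1, -1.3, 0.9, 0.6, 0, -0.003, 0.02, 1, 0, 0, 0, 0, 0, 0.004, 1, 0, 0, 0, 0, 0, 0, 1]
}}

```text
time_s: 5.5
eef_pos: [0.5737, -0.2636, 0.0518]
eef_rot: [0.706, 0.045, 0.706, -0.042]
wrist_force: [-0.8, 0.0, -0.4]
opening: 0.002
```

```bash
cat > n.py <<'E'
from h import *
import sys
s=float(sys.argv[1])/1000; z=float(sys.argv[2])/1000
o=ctrl.get_obs();print('s,t',stand(tool()[:2,3]),'z',tool()[2,3].round(4),'F',o['wrist_force'].round(2),'M',o['torque'].round(3))
go([*(C+s*ex),z],82.1)
E
python3 n.py 25 41
```

```text
s,t (np.float64(0.0289), np.float64(0.0004)) z 0.0518 F [-0.82  0.01 -0.36] M [ 0.011 -0.036  0.051]
turn [ 0.88 -0.02 -0.25] shift [ 0.0108 -0.0004 -0.0039] | 0.011
```

{"fn": "carry_out", "kwargs": {
  "motion": [0.8, 0, 0, 0.007, 0, -0.004, 1, 0, 0, 0, 0.003, 0, 0, 1, 0, 0, 0, 0.002, 0, 0, 1, 0, 0, 0, 0, 0, 0, 1, 0, 0, 0, 0, 0, 0, 1]
}}

```text
time_s: 6.0
eef_pos: [0.5686, -0.2627, 0.0411]
eef_rot: [0.706, 0.05, 0.705, -0.048]
wrist_force: [-1.1, 1.0, 4.4]
opening: 0.0
```

```bash
python3 n.py 25 40.5
```

```text
s,t (np.float64(0.0237), np.float64(0.0007)) z 0.0411 F [-1.09  1.03  4.4 ] M [0.145 0.198 0.038]
turn [-0.06  0.08 -0.21] shift [ 0.0006 -0.0007  0.0013] | 0.002
```

{"fn": "carry_out", "kwargs": {
  "motion": [0, 0, 0, -0.008, 0, 0, 1, 0, 0, 0, -0.002, 0, 0, 1, 0, 0, 0, 0, 0, 0.015, 1, 0, 0, 0, 0, 0, 0.003, 1, 0, 0, 0, 0.007, 0, 0, 1, 0, 0, 0, 0.003, 0, 0, 1, 0, 0, 0, 0.001, 0, 0, 1, 0, 0, 0, 0, 0, 0, 1]
}}

```text
time_s: 6.8
eef_pos: [0.5842, -0.2643, 0.0388]
eef_rot: [0.705, 0.051, 0.705, -0.048]
wrist_force: [1.2, 1.0, 2.4]
opening: -0.003
```

```bash
python3 n.py 45 40.5
```

```text
s,t (np.float64(0.0393), np.float64(0.0012)) z 0.0388 F [1.18 0.95 2.35] M [-0.028 -0.234  0.028]
turn [-0.11 -0.03 -0.25] shift [-0.0018 -0.0012  0.0057] | 0.006
```

{"fn": "carry_out", "kwargs": {
  "motion": [0, 0, 0, -0.01, 0, 0, 1, 0, 0, 0, -0.003, 0, 0, 1, 0, 0, 0, 0, 0, -0.035, 1, 0, 0, 0, 0, 0, -0.01, 1, 0, 0, 0, 0, 0, 0, 1, 0, 0, 0, 0, 0, 0, 1]
}}

```text
time_s: 7.4
eef_pos: [0.5385, -0.2582, 0.0541]
eef_rot: [0.705, 0.051, 0.705, -0.048]
wrist_force: [-0.2, 0.5, -0.1]
opening: 0.001
```

```bash
python3 n.py -6 40.9
```

```text
s,t (np.float64(-0.0068), np.float64(0.001)) z 0.0541 F [-0.2   0.48 -0.14] M [-0.024  0.051 -0.039]
turn [-0.12 -0.01 -0.23] shift [ 0.0132 -0.001   0.0008] | 0.013
```

{"fn": "carry_out", "kwargs": {
  "motion": [0, 0, 0, 0.008, 0, 0, 1, 0, 0, 0, 0.004, 0, 0, 1, 0, 0, 0, 0.002, 0, 0, 1, 0, 0, 0, 0, 0, 0, 1, 0, 0, 0, 0, 0, 0, 1]
}}

```text
time_s: 7.9
eef_pos: [0.5409, -0.2592, 0.0399]
eef_rot: [0.706, 0.05, 0.705, -0.048]
wrist_force: [-2.7, 1.8, 4.7]
opening: -0.0
```

```bash
python3 n.py -6 40.9
```

```text
s,t (np.float64(-0.0043), np.float64(0.0003)) z 0.0399 F [-2.73  1.81  4.73] M [ 0.165  0.448 -0.012]
turn [-0.07  0.06 -0.16] shift [-0.001  -0.0003 -0.0017] | 0.002
```

{"fn": "carry_out", "kwargs": {
  "motion": [0, 0, 0, -0.01, 0, 0, 1, 0, 0, 0, -0.003, 0, 0, 1, 0, 0, 0, 0, 0, -0.007, 1, 0, 0, 0, 0, 0, 0, 1, 0, 0, 0, 0, 0, 0, 1]
}}

```text
time_s: 8.4
eef_pos: [0.5339, -0.2581, 0.054]
eef_rot: [0.706, 0.05, 0.705, -0.048]
wrist_force: [1.2, -0.5, 0.3]
opening: -0.0
```

```bash
python3 n.py -12 40.9
```

```text
s,t (np.float64(-0.0113), np.float64(0.0004)) z 0.054 F [ 1.24 -0.46  0.29] M [-0.    -0.042  0.002]
turn [-0.05  0.1  -0.16] shift [ 0.0131 -0.0005 -0.0007] | 0.013
```

{"fn": "carry_out", "kwargs": {
  "motion": [0, 0, 0, 0.008, 0, -0.003, 1, 0, 0, 0, 0.004, 0, 0, 1, 0, 0, 0, 0.001, 0, 0, 1, 0, 0, 0, 0, 0, 0, 1, 0, 0, 0, 0, 0, 0, 1]
}}

```text
time_s: 8.9
eef_pos: [0.5304, -0.2576, 0.0391]
eef_rot: [0.706, 0.05, 0.705, -0.048]
wrist_force: [0.0, -0.8, 0.8]
opening: 0.002
```

```bash
python3 n.py -12 40.9
```

```text
s,t (np.float64(-0.0149), np.float64(0.0005)) z 0.0391 F [ 0.04 -0.81  0.83] M [ 0.05   0.009 -0.036]
turn [-0.07  0.07 -0.18] shift [-0.0018 -0.0005  0.0029] | 0.003
```

{"fn": "carry_out", "kwargs": {
  "motion": [0, 0, 0, -0.01, 0, 0, 1, 0, 0, 0, -0.003, 0, 0, 1, 0, 0, 0, 0, 0, 0.005, 1, 0, 0, 0, 0, 0, 0, 1, 0, 0, 0, 0.008, 0, 0, 1, 0, 0, 0, 0.004, 0, 0, 1, 0, 0, 0, 0.001, 0, 0, 1, 0, 0, 0, 0, 0, 0, 1, 0, 0, 0, 0, 0, 0, 1]
}}

```text
time_s: 9.8
eef_pos: [0.5367, -0.2587, 0.0402]
eef_rot: [0.706, 0.05, 0.704, -0.048]
wrist_force: [-0.4, 1.1, 4.1]
opening: -0.001
```

```bash
python3 n.py -10 40.9
```

```text
s,t (np.float64(-0.0085), np.float64(0.0002)) z 0.0402 F [-0.42  1.06  4.08] M [0.082 0.127 0.026]
turn [-0.05  0.16 -0.13] shift [-0.0007 -0.0002 -0.0015] | 0.002
```

{"fn": "carry_out", "kwargs": {
  "motion": [0, 0, 0, -0.01, 0, 0, 1, 0, 0, 0, -0.003, 0, 0, 1, 0, 0, 0, 0, 0, 0.035, 1, 0, 0, 0, 0, 0, 0.008, 1, 0, 0, 0, 0, 0, 0, 1, 0, 0, 0, 0, 0, 0, 1]
}}

```text
time_s: 10.4
eef_pos: [0.5781, -0.2638, 0.0539]
eef_rot: [0.705, 0.05, 0.706, -0.048]
wrist_force: [-1.1, 0.4, 0.0]
opening: -0.004
```

```bash
python3 n.py 36 40
```

```text
s,t (np.float64(0.0332), np.float64(0.0009)) z 0.0539 F [-1.08  0.38  0.03] M [0.032 0.021 0.031]
turn [-0.06 -0.04 -0.22] shift [ 0.0139 -0.001   0.0028] | 0.014
```

{"fn": "carry_out", "kwargs": {
  "motion": [0, 0, 0, 0.008, 0, 0.002, 1, 0, 0, 0, 0.004, 0, 0, 1, 0, 0, 0, 0.001, 0, 0, 1, 0, 0, 0, 0, 0, 0, 1, 0, 0, 0, 0, 0, 0, 1]
}}

```text
time_s: 10.9
eef_pos: [0.5782, -0.2636, 0.0392]
eef_rot: [0.705, 0.051, 0.706, -0.048]
wrist_force: [-0.2, -0.5, 1.4]
opening: -0.002
```

```bash
python3 n.py 36 40
```

```text
s,t (np.float64(0.0333), np.float64(0.0011)) z 0.0392 F [-0.19 -0.48  1.38] M [ 0.053 -0.087 -0.049]
turn [-0.1  -0.13 -0.26] shift [-0.0008 -0.0011  0.0027] | 0.003
```

{"fn": "carry_out", "kwargs": {
  "motion": [0, 0, 0, -0.01, 0, 0, 1, 0, 0, 0, -0.003, 0, 0, 1, 0, 0, 0, 0, 0, -0.005, 1, 0, 0, 0, 0, 0, 0, 1, 0, 0, 0, 0.008, 0, 0, 1, 0, 0, 0, 0.004, 0, 0, 1, 0, 0, 0, 0.001, 0, 0, 1, 0, 0, 0, 0, 0, 0, 1, 0, 0, 0, 0, 0, 0, 1]
}}

```text
time_s: 11.8
eef_pos: [0.5729, -0.2632, 0.0409]
eef_rot: [0.705, 0.051, 0.706, -0.048]
wrist_force: [-1.2, 0.9, 4.2]
opening: 0.002
```

```bash
python3 n.py 28 40
```

```text
s,t (np.float64(0.028), np.float64(0.0007)) z 0.0409 F [-1.22  0.9   4.16] M [ 0.241  0.33  -0.007]
turn [-0.1  -0.11 -0.23] shift [ 0.0009 -0.0008  0.    ] | 0.001
```

The rib is bracketed. Pressing is firm with the tip centred from about −8.5 to +28 mm and soft at −15 and +33, so the rib centre is near x = +10 mm. Now the iron.

{"fn": "carry_out", "kwargs": {
  "motion": [0, 0, 0, -0.03, 0, 0, 1, 0, 0, 0, -0.045, 0, 0, 1, 8, 0, 0, -0.045, 0, 0, 0, 8, 0, 0, -0.03, 0, 0, -1, 8, 0, 0, -0.02, 0, 0, -1, 8, 0, 0, 0, 0, 0, -1, 8, 0, 0, 0, 0, 0, -1, 6, 0, 0, 0, 0, 0, -1, 0, 0, 0, 0, 0, 0, -1]
}}

```text
time_s: 12.7
eef_pos: [0.5722, -0.2631, 0.2139]
eef_rot: [0.621, 0.332, 0.628, -0.33]
wrist_force: [0.7, -0.3, -0.8]
opening: 1.003
```

```bash
python3 - <<'E'
from h import *
print(tool().round(3));go([.58,.10,.22],35)
E
```

```text
[[-0.007  0.827  0.562  0.572]
 [ 0.008  0.562 -0.827 -0.263]
 [-1.    -0.001 -0.01   0.214]
 [ 0.     0.     0.     1.   ]]
turn [-0.82 -0.6   0.06] shift [-0.0033  0.2105 -0.296 ] | 0.363
```

{"fn": "carry_out", "kwargs": {
  "motion": [0, 0, 0, 0, 0.026, -0.037, -1, 0, 0, 0, 0, 0.026, -0.037, -1, 0, 0, 0, 0, 0.026, -0.037, -1, 0, 0, 0, 0, 0.026, -0.037, -1, 0, 0, 0, 0, 0.026, -0.037, -1, 0, 0, 0, 0, 0.026, -0.037, -1, 0, 0, 0, 0, 0.026, -0.037, -1, 0, 0, 0, 0, 0.026, -0.037, -1, 0, 0, 0, 0, 0, 0, -1, 0, 0, 0, 0, 0, 0, -1]
}}

```text
time_s: 13.7
eef_pos: [0.5725, 0.1108, 0.2119]
eef_rot: [0.624, 0.323, 0.635, -0.321]
wrist_force: [-0.3, -1.2, 0.4]
opening: 0.997
```

```bash
python3 - <<'E'
from h import *
print(tool().round(3))
P=np.array(campose('wrist'));np.save('pics/wP3.npy',P);im=ctrl.camera('wrist').copy(); cv2.imwrite('pics/w3.png',im)
for f in ['landmark_of','boxes_of']:
  for d in getattr(ctrl,f)('wrist','iron_center')[:2]: print(f,d['conf'],(P@np.r_[d['point'],1])[:3].round(4))
K=np.array(ctrl.camera_params('wrist')['mtx'])
c=np.linalg.inv(P)@[.55,.162,.012,1]; print(K@c[:3]/c[2])
E
```

```text
[[-0.012  0.811  0.585  0.573]
 [ 0.009  0.585 -0.811  0.111]
 [-1.    -0.004 -0.014  0.212]
 [ 0.     0.     0.     1.   ]]
landmark_of 0.76 [0.5514 0.1651 0.0337]
boxes_of 0.88 [0.5467 0.1666 0.0488]
[291.07707054 137.52840726   1.        ]
```

View pics/w3.png

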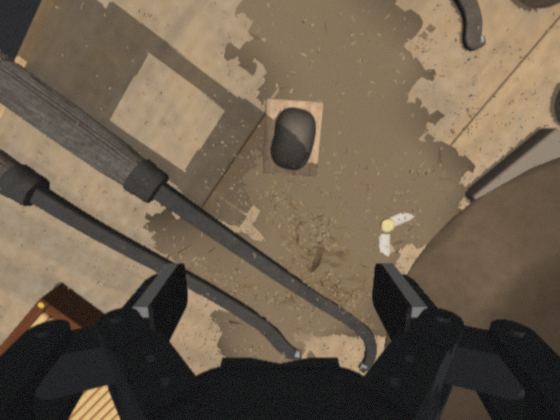

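```bash
python3 - <<'E'
from h import *
P=np.load('pics/wP3.npy');K=np.array(ctrl.camera_params('wrist')['mtx'])
def w(u,v,z):
    d=P[:3,:3]@np.linalg.inv(K)@[u,v,1]; return P[:3,3]+d*(z-P[2,3])/d[2]
q=np.array([w(*c,.012) for c in [(268,99),(324,101),(320,175),(263,174)]])
print(q.round(4),q.mean(0))
for i in range(4):
    d=q[(i+1)%4]-q[i]; print(np.linalg.norm(d[:2]).round(4),np.degrees(np.arctan2(d[1],d[0])).round(2))
im=cv2.imread('pics/w3.png')[80:195,235:355]
im=cv2.resize(im,None,fx=5,fy=5,interpolation=cv2.INTER_CUBIC); im=np.clip(im*1.6,0,255).astype(np.uint8)
cv2.imwrite('pics/w3c.png',im)
E
```

```text
[[0.5077 0.1792 0.012 ]
 [0.5557 0.2115 0.012 ]
 [0.5996 0.1483 0.012 ]
 [0.5482 0.1125 0.012 ]] [0.55279315 0.16289911 0.012     ]
0.0579 33.91
0.0769 -55.25
0.0626 -145.12
0.078 121.26
```

View pics/w3c.png

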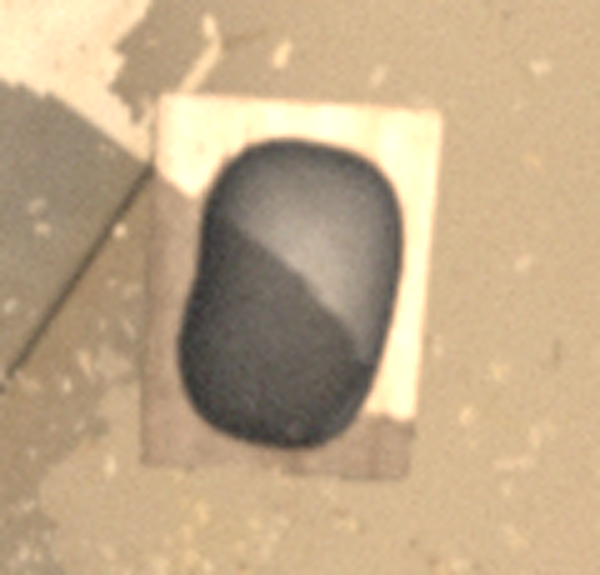

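The crop confirms the dome's narrow direction lies along the tool y axis. The shoe's long side runs along image vertical and its centre is at about (0.552, 0.164). The shoe looks smaller than listed (about 60×78 mm), but the axis order agrees.

```bash
python3 - <<'E'
from h import *
go([.552,.164,.10],34)
E
```

```text
turn [ 1.57 -0.82  0.25] shift [ 0.1128  0.0155 -0.0553] | 0.127
```

{"fn": "carry_out", "kwargs": {
  "motion": [1.5, -0.8, 0, 0, 0.008, -0.03, -1, 0, 0, 0, 0, 0.007, -0.025, -1, 0, 0, 0, 0.04, 0, 0, -1, 0, 0, 0, 0.04, 0, 0, -1, 0, 0, 0, 0.025, 0, 0, -1, 0, 0, 0, 0, 0, 0, -1, 0, 0, 0, 0, 0, 0, -1]
}}

```text
time_s: 14.55
eef_pos: [0.558, 0.1528, 0.1069]
eef_rot: [0.624, 0.335, 0.621, -0.337]
wrist_force: [0.8, 1.0, 0.4]
opening: 1.0
```

```bash
python3 - <<'E'
from h import *
go([.552,.164,.020],34)
P=np.array(campose('wrist'));K=np.array(ctrl.camera_params('wrist')['mtx']);im=ctrl.camera('wrist').copy();cv2.imwrite('pics/w4.png',im)
for f in ['landmark_of','boxes_of']:
  for d in getattr(ctrl,f)('wrist','iron_center')[:2]: print(f,d['conf'],(P@np.r_[d['point'],1])[:3].round(4))
E
```

```text
turn [-0.72  0.26  0.02] shift [ 0.0868  0.0012 -0.0131] | 0.088
boxes_of 0.9 [0.5448 0.175  0.0493]
```

View pics/w4.png

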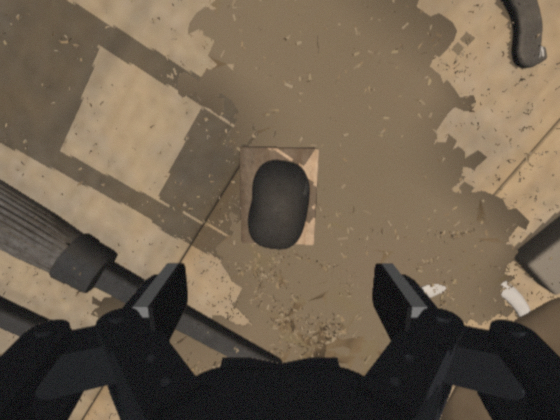

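The dome spans u=249–310, centred between the jaws at 280. Descending.

{"fn": "carry_out", "kwargs": {
  "motion": [-0.7, 0, 0, 0, 0, -0.013, -1, 0, 0, 0, 0.03, 0, 0, -1, 0, 0, 0, 0.03, 0, 0, -1, 0, 0, 0, 0.02, 0, 0, -1, 0, 0, 0, 0, 0, 0, -1, 0, 0, 0, 0, 0, 0, -1]
}}

```text
time_s: 15.3
eef_pos: [0.5573, 0.1686, 0.0356]
eef_rot: [0.632, 0.334, 0.618, -0.327]
wrist_force: [-0.9, -0.3, -0.8]
opening: 1.001
```

```bash
python3 - <<'E'
from h import *
go([.552,.164,.020],34)
E
```

```text
turn [ 0.27  0.73 -0.96] shift [ 0.0155 -0.0072  0.0006] | 0.017
```

{"fn": "carry_out", "kwargs": {
  "motion": [0, 0.7, -1, 0.01, -0.006, 0, -1, 0, 0, 0, 0.006, 0, 0, -1, 0, 0, 0, 0, 0, 0, -1, 0, 0, 0, 0, 0, 0, -1]
}}

```text
time_s: 15.7
eef_pos: [0.5548, 0.1658, 0.0225]
eef_rot: [0.627, 0.331, 0.624, -0.33]
wrist_force: [0.5, 0.2, 0.5]
opening: 1.005
```

```bash
python3 - <<'E'
from h import *
go([.552,.164,.020],34)
E
```

```text
turn [ 0.32  0.14 -0.2 ] shift [ 0.0025 -0.0034 -0.0001] | 0.004
```

Close, check the grip, then lift slowly.

{"fn": "carry_out", "kwargs": {
  "motion": [0, 0, 0, 0.001, -0.003, 0, -1, 0, 0, 0, 0, 0, 0, 0, 0, 0, 0, 0, 0, 0, 1, 0, 0, 0, 0, 0, 0, 1, 0, 0, 0, 0, 0, 0, 1, 0, 0, 0, 0, 0, 0, 1, 0, 0, 0, 0, 0, 0, 1, 0, 0, 0, 0, 0, 0, 1]
}}

```text
time_s: 16.5
eef_pos: [0.5522, 0.1634, 0.0229]
eef_rot: [0.627, 0.331, 0.624, -0.33]
wrist_force: [-1.2, -1.0, 0.9]
opening: 0.473
```

```bash
python3 - <<'E'
from h import *
print(tool().round(4));o=ctrl.get_obs();print(o['opening'],o['wrist_force'],o['torque'])
E
```

```text
[[ 4.200e-03  8.261e-01  5.635e-01  5.522e-01]
 [-8.000e-04  5.635e-01 -8.261e-01  1.634e-01]
 [-1.000e+00  3.000e-03  3.000e-03  2.290e-02]
 [ 0.000e+00  0.000e+00  0.000e+00  1.000e+00]]
0.47309593504306474 [-1.17897496 -0.97018218  0.91099176] [-0.00535592  0.11605497  0.00033998]
```

Gripped at 0.47 opening (about 40 mm), TCP z 0.0229 with the shoe on the table. Lifting.

{"fn": "carry_out", "kwargs": {
  "motion": [0, 0, 0, -0.015, 0, 0, 1, 0, 0, 0, -0.025, 0, 0, 1, 0, 0, 0, -0.03, 0, 0, 1, 0, 0, 0, -0.03, 0, 0, 1, 0, 0, 0, -0.03, 0, 0, 1, 7, 0, 0, 0, 0, 0, 1, 7, 0, 0, 0, 0, 0, 1, 7, 0, 0, 0, 0, 0, 1, 7, 0, 0, 0, 0, 0, 1, 7, 0, 0, 0, 0, 0, 1]
}}

```text
time_s: 17.5
eef_pos: [0.5426, 0.1635, 0.155]
eef_rot: [-0.489, -0.504, -0.495, 0.512]
wrist_force: [0.0, -0.8, -6.3]
opening: 0.472
```

```bash
python3 - <<'E'
from h import *
print(ctrl.get_obs()['wrist_force']);go([*(C+.010*ex),.13],-7.9)
E
```

```text
[ 0.03686801 -0.78408119 -6.28920087]
turn [6.01 0.2  0.83] shift [0.0258 0.0267 0.4242] | 0.426
```

{"fn": "carry_out", "kwargs": {
  "motion": [5, 0, 0.8, 0, 0, 0, 1, 0, 0, 0, 0, 0.003, 0.03, 1, 0, 0, 0, 0, 0.002, 0.04, 1, 0, 0, 0, 0, 0.002, 0.042, 1, 0, 0, 0, 0, 0.002, 0.042, 1, 0, 0, 0, 0, 0.002, 0.042, 1, 0, 0, 0, 0, 0.002, 0.042, 1, 0, 0, 0, 0, 0.002, 0.042, 1, 0, 0, 0, 0, 0.002, 0.04, 1, 0, 0, 0, 0, 0.002, 0.03, 1]
}}

```text
time_s: 18.5
eef_pos: [0.5085, -0.1911, 0.1535]
eef_rot: [-0.466, -0.525, -0.474, 0.532]
wrist_force: [0.7, -0.2, -6.6]
opening: 0.473
```

{"fn": "carry_out", "kwargs": {
  "motion": [0, 0, 0, 0, 0, 0, 1, 0, 0, 0, 0, 0, 0, 1]
}}

```text
time_s: 18.7
eef_pos: [0.5067, -0.195, 0.1532]
eef_rot: [-0.464, -0.526, -0.472, 0.534]
wrist_force: [-0.8, 0.6, -6.8]
opening: 0.473
```

```bash
python3 - <<'E'
from h import *
print(tool()[2,3]);go([*(C+.010*ex),.085],-7.9)
E
```

```text
0.15322340698102618
turn [ 0.83 -0.    0.91] shift [0.0673 0.0572 0.06  ] | 0.107
```

{"fn": "carry_out", "kwargs": {
  "motion": [0.8, 0, 0.9, 0, 0.03, 0.03, 1, 0, 0, 0, 0, 0.027, 0.03, 1, 0, 0, 0, 0.02, 0, 0, 1, 0, 0, 0, 0.03, 0, 0, 1, 0, 0, 0, 0.01, 0, 0, 1, 0, 0, 0, 0, 0, 0, 1, 0, 0, 0, 0, 0, 0, 1]
}}

```text
time_s: 19.4
eef_pos: [0.556, -0.2543, 0.0901]
eef_rot: [0.464, 0.531, 0.469, -0.531]
wrist_force: [0.1, 0.3, -6.3]
opening: 0.469
```

```bash
python3 - <<'E'
from h import *
print(tool()[2,3],stand(tool()[:2,3]));go([*(C+.010*ex),.068],-7.9)
P=np.array(campose('wrist'));im=ctrl.camera('wrist').copy();cv2.imwrite('pics/w5.png',im)
for f in ['landmark_of','boxes_of']:
  for d in getattr(ctrl,f)('wrist','iron_center')[:2]: print(f,d['conf'],(P@np.r_[d['point'],1])[:3].round(4))
E
```

```text
0.09006972747054581 (np.float64(0.01), np.float64(0.0072))
turn [ 0.46 -0.31  0.35] shift [0.022  0.0001 0.0073] | 0.023
landmark_of 0.76 [ 0.5553 -0.2551  0.101 ]
boxes_of 0.7 [ 0.5571 -0.2334  0.1211]
```

View pics/w5.png

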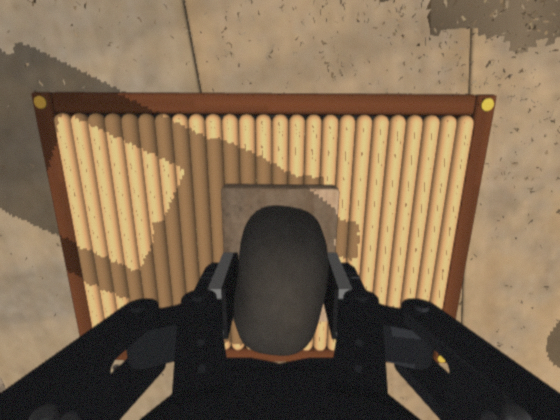

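The iron is held straight over the slats, with shoe edges at u=225–338 and the stand's middle at 264, so it sits about +10 mm across. Lowering slowly.

{"fn": "carry_out", "kwargs": {
  "motion": [0.4, -0.3, 0.3, 0.01, 0, 0.007, 1, 0, 0, 0, 0.008, 0, 0, 1, 0, 0, 0, 0.003, 0, 0, 1, 0, 0, 0, 0, 0, 0, 1, 0, 0, 0, 0, 0, 0, 1]
}}

```text
time_s: 20.05
eef_pos: [0.5566, -0.2639, 0.0707]
eef_rot: [0.467, 0.534, 0.462, -0.533]
wrist_force: [-0.0, 0.1, -6.8]
opening: 0.474
```

```bash
python3 - <<'E'
from h import *
print(tool()[2,3],stand(tool()[:2,3]));go([*(C+.010*ex),.065],-7.9)
E
```

```text
0.07070197843248202 (np.float64(0.012), np.float64(-0.0022))
turn [-0.03  0.2  -0.31] shift [ 0.0057 -0.002  -0.0022] | 0.006
```

{"fn": "carry_out", "kwargs": {
  "motion": [0, 0.2, -0.3, 0.002, -0.002, -0.002, 1, 0, 0, 0, 0.002, 0, 0, 1, 0, 0, 0, 0.001, 0, 0, 1, 0, 0, 0, 0, 0, 0, 1, 0, 0, 0, 0, 0, 0, 1]
}}

```text
time_s: 20.55
eef_pos: [0.5551, -0.2614, 0.0656]
eef_rot: [0.464, 0.533, 0.464, -0.533]
wrist_force: [0.1, -0.1, -7.9]
opening: 0.473
```

```bash
python3 - <<'E'
from h import *
print(tool()[2,3],stand(tool()[:2,3]));go([*(C+.010*ex),.065],-7.9)
E
```

```text
0.06561644042802513 (np.float64(0.0101), np.float64(0.0))
turn [-0.01 -0.01 -0.01] shift [ 0.0006 -0.0001  0.    ] | 0.001
```

{"fn": "carry_out", "kwargs": {
  "motion": [0, 0, 0, 0.001, 0, 0, 1, 0, 0, 0, 0, 0, 0, 1]
}}

```text
time_s: 20.75
eef_pos: [0.5553, -0.2616, 0.0649]
eef_rot: [0.465, 0.533, 0.464, -0.533]
wrist_force: [0.2, 0.0, -6.2]
opening: 0.475
```

{"fn": "carry_out", "kwargs": {
  "motion": [0, 0, 0, 0.0007, 0, 0, 1, 0, 0, 0, 0, 0, 0, 1]
}}

```text
time_s: 20.95
eef_pos: [0.5554, -0.2616, 0.0647]
eef_rot: [0.465, 0.533, 0.464, -0.533]
wrist_force: [-1.1, 0.2, -3.6]
opening: 0.473
```

{"fn": "carry_out", "kwargs": {
  "motion": [0, 0, 0, 0.0007, 0, 0, 1, 0, 0, 0, 0, 0, 0, 1]
}}

```text
time_s: 21.15
eef_pos: [0.5555, -0.2617, 0.0645]
eef_rot: [0.465, 0.533, 0.464, -0.533]
wrist_force: [-2.4, 1.5, -3.5]
opening: 0.471
```

```bash
python3 - <<'E'
from h import *
o=ctrl.get_obs();print(tool().round(4),stand(tool()[:2,3]),o['wrist_force'],o['torque'])
E
```

```text
[[ 8.000e-04  9.905e-01 -1.375e-01  5.555e-01]
 [-5.000e-04 -1.375e-01 -9.905e-01 -2.617e-01]
 [-1.000e+00  9.000e-04  4.000e-04  6.450e-02]
 [ 0.000e+00  0.000e+00  0.000e+00  1.000e+00]] (np.float64(0.0105), np.float64(-0.0001)) [-2.35288781  1.48013548 -3.50056805] [0.14473234 0.35068667 0.00218922]
```

{"fn": "carry_out", "kwargs": {
  "motion": [0, 0, 0, 0.0008, 0, 0, 1, 0, 0, 0, 0, 0, 0, 1]
}}

```text
time_s: 21.35
eef_pos: [0.5555, -0.2617, 0.0642]
eef_rot: [0.465, 0.533, 0.464, -0.533]
wrist_force: [-2.7, 1.2, -1.8]
opening: 0.475
```

{"fn": "carry_out", "kwargs": {
  "motion": [0, 0, 0, 0, 0, 0, 0, 0, 0, 0, 0, 0, 0, -0.2, 0, 0, 0, 0, 0, 0, -0.4, 0, 0, 0, 0, 0, 0, -0.6, 0, 0, 0, 0, 0, 0, -0.6]
}}

```text
time_s: 21.85
eef_pos: [0.5583, -0.2638, 0.0667]
eef_rot: [0.467, 0.534, 0.461, -0.533]
wrist_force: [0.6, -0.2, 0.6]
opening: 0.798
```

```bash
python3 - <<'E'
from h import *
o=ctrl.get_obs();print(stand(tool()[:2,3]),tool()[2,3],o['wrist_force'],o['opening'])
P=np.array(campose('wrist'));im=ctrl.camera('wrist').copy();cv2.imwrite('pics/w6.png',im)
for d in ctrl.landmark_of('wrist','iron_center')[:2]: print(d['conf'],(P@np.r_[d['point'],1])[:3].round(4))
E
```

```text
(np.float64(0.0135), np.float64(-0.0018)) 0.06674460740396465 [ 0.60359011 -0.17195153  0.58040846] 0.7979835973046302
0.67 [ 0.5564 -0.2594  0.0763]
```

View pics/w6.png

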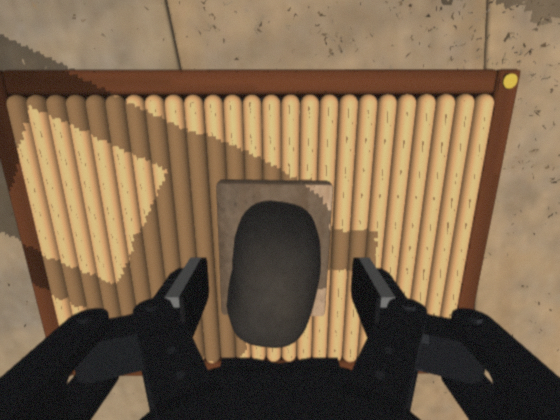

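The iron stands square on the slats with shoe edges at u=218–332, and the fingers are clear of it. Opening fully and rising straight up.

{"fn": "carry_out", "kwargs": {
  "motion": [0, 0, 0, 0, -0.003, 0, -1, 0, 0, 0, -0.01, 0, 0, -1, 0, 0, 0, -0.03, 0, 0, -1, 0, 0, 0, -0.04, 0, 0, -1, 0, 0, 0, -0.04, 0, 0, -1, 0, 0, 0, -0.03, 0, 0.04, -1, 0, 0, 0, 0, 0, 0.05, -1, 0, 0, 0, 0, 0, 0.03, -1, 0, 0, 0, 0, 0, 0, -1, 0, 0, 0, 0, 0, 0, -1]
}}

```text
time_s: 22.95
eef_pos: [0.5367, -0.3837, 0.2294]
eef_rot: [0.469, 0.533, 0.461, -0.532]
wrist_force: [-0.5, 0.0, 0.2]
opening: 0.999
```

```bash
python3 - <<'E'
from h import *
o=ctrl.get_obs();print(tool()[:3,3],o['wrist_force'],o['opening'])
P=np.array(campose('wrist'));im=ctrl.camera('wrist').copy();s=ctrl.camera('scene').copy()
cv2.imwrite('pics/w7.png',np.hstack([cv2.resize(im,(400,300)),cv2.resize(s[170:335,235:455],(400,300))]))
for c in ['wrist','scene']:
  P=np.array(campose(c))
  for d in ctrl.landmark_of(c,'iron_center')[:1]: p=(P@np.r_[d['point'],1])[:3];print(c,d['conf'],p.round(4),stand(p))
E
```

```text
[ 0.53667612 -0.3837494   0.22940563] [-0.53070405  0.00783295  0.24550293] 0.9986574797591573
wrist 0.73 [ 0.5503 -0.261   0.0755] (np.float64(0.0053), np.float64(-0.0002))
scene 0.88 [ 0.5529 -0.2667  0.0763] (np.float64(0.0086), np.float64(-0.0055))
```

View pics/w7.png

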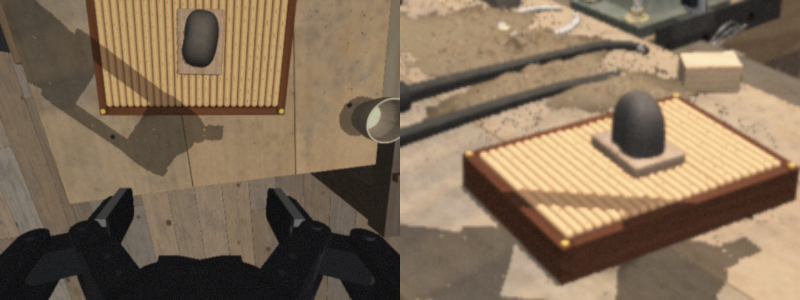

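Both views show the iron upright and level on the slats near the middle, with centre height about 0.0755–0.076 and the arm clear. Handing in.

```bash
python3 -c "
from bench import ctrl
print(ctrl.hand_in())"
```

```text
the job is handed in; nothing more can be done
None
```

I set the iron rest down on the slats over the rib, let it go, and handed the job in at about 23 s of the 72 s. The hand-in reports no verdict.

- **Finding the rib:** I pressed the cover at eight places with closed fingertips while the iron still stood in its place. It was firm with the tip centred at −8.5, −4, +5, +24 and +28 mm, and soft at −15, +33 and +39 mm. That puts the rib's centre at about x = +10 mm. The highest force I read was about 4.7 N, but forces are only reported at the end of each move.
- **Placing the iron:** I gripped it across the dome and lifted it to about 0.155 m (tool height). I then turned it in line with the slats and lowered it at x = +10 mm, y = 0 until the slats bore most of its weight, and opened the fingers.
- **Last checks:** Both pictures show the iron upright and wholly on the slats, with its centre at z ≈ 0.0755–0.076 m. The arm is clear and the wrist force is near zero.
- **Disagreements:**
  - The position estimates differ by a few millimetres: x = +5 mm from the wrist camera, +9 mm from the scene camera, and +10.5 mm from the arm's own reading just before release.
  - The shoe looked smaller in the pictures (about 60 × 78 mm) than the listed 78 × 90 mm.

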